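# Stand the copybook stand up and push it back to the rail

### The job

The little wooden copybook stand has been knocked onto its back on the calligraphy desk. Using only pushes of the fingertips, without picking it up, push its upright foot over towards the robot so that the stand tips up and stands on its foot again, then push it back across the desk until its back edge sits flush along the pale wooden rail. Leave the ink bottle, the stone seal and the water cup where they are.

Things in the scene. Friction and masses are not known exactly. Their poses are not given: they have to be found in the camera images.
- stand: L-shaped wooden stand, loose, 0.4 to 0.65 kg, 110 mm wide: heavy foot slab 90 x 18 mm thick, light back board 8 mm thick. Origin: middle of the heel edge (outer corner of the L, on the desk; it tips about it). y along the heel edge; x along the board, heel to its top (85 mm); z along the foot, heel to free edge (90 mm). Lying: z up, x roughly away from the robot. Standing: x up, z to the front
- stand_foot_edge (a point): middle of the foot's free edge, on the foot's inner (upper) face, 18 mm along body x and 90 mm along body z from the origin. At the start the stand lies on its back, the foot sticks straight up at the end nearer the robot, inner face away from the robot. Pushed about 30 degrees past upright, it tips on by itself onto its foot
- stand_left (a point): the +y end of the stand's heel edge, 55 mm from its middle; when standing, the left rear bottom corner. Standing, the foot's top is 18 mm above the desk, the board's top 85 mm, and the board's upright front face (with a blank white card) is 8 mm in front of the heel edge. Pushed back higher than about 40 mm up it may lean over backwards: push low
- stand_right (a point): the -y end of the stand's heel edge, 55 mm from its middle; when standing, the right rear bottom corner
- rail: pale wooden rail fixed to the desk beyond the stand, 500 mm long, 25 mm deep, 60 mm high. Origin: on the desk, at the middle of the long face that looks towards the robot; its y axis runs along the rail, x points away from the robot into the rail, so the face is at x = 0
- ink_bottle: black ink bottle, 52 mm wide, 85 mm tall; origin at the centre of its underside, z up. Not to be moved
- seal: square marble seal, 32 x 32 mm, 70 mm tall with its round top; origin at the centre of its underside, z up. Not to be moved
- water_cup: small blue water bowl, 64 mm wide, 45 mm tall; origin at the centre of its underside, z up. Not to be moved
There are look-alikes about, which are no part of the job. Of the things shaped like the stand, the wooden one is meant.

How it is judged (in metres and radians):
On the way, in this order (a step that is already met when the one before it is completed fails the run):
1. the stand stands upright on its foot (angle between stand's own x axis and vertical below 0.1 rad and height (world z) of each of stand_left, stand_right below 0.006 m), for 0.2 s.
2. standing, both ends of its heel edge are at the rail (x of each of stand_left, stand_right in the frame of rail above -0.007 m and y of stand_left in the frame of rail between -0.25 and 0.25 m and y of stand_right in the frame of rail between -0.25 and 0.25 m and angle between stand's own x axis and vertical below 0.06 rad), for 0.2 s.
At the end, for the whole second after the job is handed in: The stand is at rest upright on its foot (board within 0.06 rad of vertical, heel edge within 6 mm of the desk), with both ends of its heel edge within 7 mm of the rail's front face and within the rail's length (all of step 2 and height (world z) of each of stand_left, stand_right below 0.006 m and linear speed of stand below 0.01 m/s and angular speed of stand below 0.05 rad/s); the robot touches nothing.
It fails at once if the stand is lifted: an end of its heel edge rises 30 mm off the desk (height (world z) of any of stand_left, stand_right above 0.03 m).
It fails at once if the bottle, seal or cup is moved more than 20 mm or tipped (distance of any of ink_bottle, seal, water_cup from where it was at the start of the episode above 0.02 m or angle between any of ink_bottle, seal, water_cup's own z axis and vertical above 0.3 rad).
It also fails if it takes over 48 s, if anything falls off the work surface, if the arm or the gripper's body presses on something with over 40 N, if the wrist force passes 120 N, or if a joint passes its speed limit or range.

### The arm

A 6-joint arm with a two-finger parallel gripper is mounted at the origin on the work surface. World frame = base frame: x ahead of the robot, y to its left, z up, the work surface at z = 0. Lengths are in m, angles in degrees, forces in N, time in s.
With the tool pointing down it reaches from about 0.375 to 0.9 m from the base axis. Payload 3.1 kg.
Tool frame: the origin (TCP) lies midway between the tips of the shut fingers; the grasp point (between the pads) lies 19 mm behind it; z points along the fingers, y is the line along which they close (so a half turn about z gives the same grasp; the last joint's range is limited). The gripper opens to 87 mm and grips with 3 to 60 N. Pads are 19 mm wide; open, the fingers measure 117 mm over their backs; the gripper's body (75 mm by 190 mm) begins 51 mm behind the grasp point.
Start: joints at [-81.159, 30.224, 82.088, -0, 67.689, -10.227], TCP at [0.204, -0.591, 0.223] pointing down, gripper open.
Joint ranges: [-176.69, 176.69], [-43.24, 126.21], [12.49, 139.97], [-82, 262], [0, 151.66], [-163.58, 163.58]. Speed limits (degrees/s): [159.86, 159.86, 180, 180, 180, 180].

### API

Orientations are given as a 3x3 rotation matrix whose columns are the frame's x, y, z axes.
In Python, from rig import read_state, capture, camera_info, hand_in gives the robot as it stands.
- The arm moves only by the tool drive_tool, never from a script. Its argument "motion" is a list of rows, each a list of 2 entries, a list of its own where there are three numbers: the shift along the tool's x, y, z in mm, then the turn, a rotation vector about the tool's x, y, z in rad. A call has 1 to 5 rows; each row shifts and turns the commanded pose from where the row before left it, along the tool's axes as they then stand; what a row does not reach is not made up. A row lasts 1/10 s, in which the tool goes at most 50 mm and 8.59 degrees, less where a joint would pass 70% of its speed; a pose out of reach is approached as far as the arm can. A call is refused whole if a number of a shift passes 50 or a number of a turn 0.15, either way. A call with a gripper value outside its range is refused whole. "gripper" is the opening, from 0 (shut) to 1 (fully open), set as the call begins (left out, the last holds). The fingers move at their own pace and stop on an object; the grip force is fixed at half the most. Time passes only in rows, so rows that do not move let the fingers close. It gives the time, the measured TCP pose, the force, the opening and the grip force at its end, in the units of the state.
- read_state(): the state, without advancing time (a new reading comes with each control period).
- capture(name): name is "side" or "top"; returns the picture (384x512x3 uint8, red, green, blue); there is no depth.
- camera_info(name): a dict with "fovy" (degrees; the focal length in pixels is half the picture's height over the tangent of half this angle, whatever the lens; pixels are square), "cx", "cy" (the principal point, pixels), "xyz" and "orientation" of the camera in the world. Camera axes: x right, y down, z forward; pixel columns grow to the right and rows downward; lengths in m; the calibration is good to about 2 mm. A picture is of the moment at which its call begins. camera_info takes no time and is no camera call.
- hand_in(): hands the job in; it is judged then, once.
The state is a dict: "time_s": time; "joint_positions": joint angles; "qvel": joint speeds; "tau": joint torques, N m; "position": TCP position; "tcp_rot": TCP orientation; "force": force on the tool from outside, world axes, zero at the start; "moment": the same for the moment, N m; "opening": opening from 0.0 (shut) to 1.0 (fully open); "grasp_force": force on a finger pad.
Only numpy, scipy, OpenCV 4.12 (cv2) and the standard library are available. Lean on these libraries where they do the work, as an engineer would, in place of code of your own. Each camera call takes 0.05 s, during which the arm holds its last target. There are 200 camera calls.

## Working session

There is one attempt and no reset: what is moved stays moved. The work goes in short steps, Python scripts to look and compute and a tool call to move; the robot and the scene stay as the last step left them, time stands still between calls to the robot, and variables do not carry over. Pictures are saved under pics/ and viewed, at most 10 in all, crops included, and the job is handed in when it is done.

Besides the shell and the picture viewer there is one more tool, called after "Call:" as a command line: name --argument value ..., lists and objects as JSON in quotes. drive_tool: Moves the arm, as the interface text tells. Its arguments: {"type":"object","properties":{"motion":{"type":"array","items":{"type":"array"}},"gripper":{"type":"number"}},"required":["motion"]}

```bash
mkdir -p pics; python3 - <<'E'
from rig import *
import cv2
s=read_state();print(s)
for n in("side","top"):
    print(n,camera_info(n)); cv2.imwrite(f"pics/{n}0.png",cv2.cvtColor(capture(n),cv2.COLOR_RGB2BGR))
E
```

```text
{'time_s': 0.0, 'joint_positions': array([-8.11607656e+01,  3.02788932e+01,  8.21566794e+01, -1.26740255e-03,
        6.76903460e+01, -1.02284682e+01]), 'qvel': array([-0.02191122,  0.02564609,  0.03015569, -0.06959058,  0.03416079,
        0.0270419 ]), 'tau': array([ 1.09203636e-03, -4.40040314e+01, -1.76590705e+01,  6.31712261e-02,
        5.80286491e-02, -1.52104994e-04]), 'position': array([ 0.20407197, -0.58995871,  0.22157081]), 'tcp_rot': array([[ 9.45130529e-01,  3.26692752e-01, -3.57924533e-04],
       [ 3.26692739e-01, -9.45128114e-01,  2.16844733e-03],
       [ 3.70131487e-04, -2.16639712e-03, -9.99997585e-01]]), 'force': array([-0.29303637,  0.67209604,  1.12034927]), 'moment': array([0.02414763, 0.02639931, 0.01143042]), 'grasp_force': 0.0, 'opening': 0.9965984897156379}
side {'fovy': 52.373948248590025, 'cx': 251.59245794885337, 'cy': 191.40057597872936, 'xyz': array([0.2246106 , 0.61881088, 0.85421572]), 'orientation': array([[-0.8082862 , -0.42502359,  0.40746578],
       [-0.58849229,  0.56117801, -0.58202755],
       [ 0.0187146 , -0.71023531, -0.70371555]])}
top {'fovy': 43.588310518297526, 'cx': 250.95619446793006, 'cy': 188.19033933505065, 'xyz': array([0.39662493, 0.01296594, 1.28962347]), 'orientation': array([[-0.11661989, -0.97144496,  0.20662644],
       [-0.99315559,  0.11271166, -0.03062782],
       [ 0.00646404, -0.20878402, -0.97794041]])}
```

View pics/side0.png

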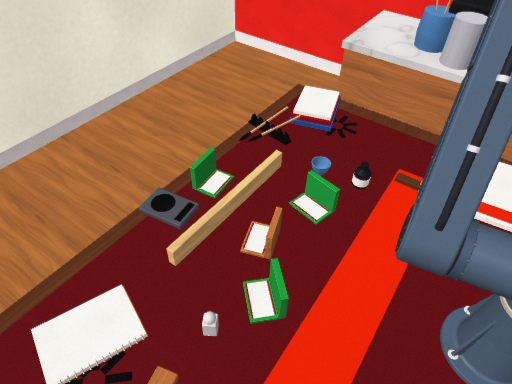

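View pics/top0.png

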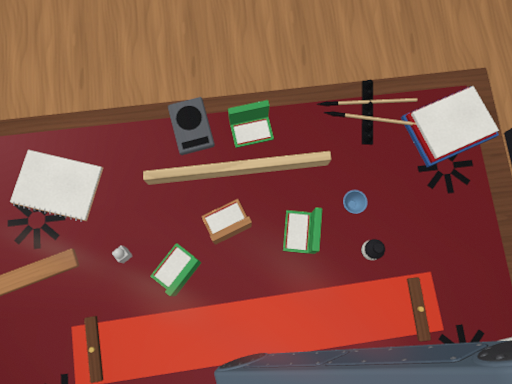

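The wooden stand lies at about (226,220) in the top view and (262,235) in the side view. The rail runs from (145,178) to (330,160) in the top view. The green stands are look-alikes.

```bash
cat > h.py <<'E'
import numpy as np, cv2
from rig import *
def ray(n,p):
    c=camera_info(n); f=192/np.tan(np.radians(c["fovy"]/2))
    d=np.array([(p[0]-c["cx"])/f,(p[1]-c["cy"])/f,1.]); return c["xyz"],c["orientation"]@d
def onz(n,p,z):
    o,d=ray(n,p); return o+d*(z-o[2])/d[2]
def px(n,P):
    c=camera_info(n); f=192/np.tan(np.radians(c["fovy"]/2))
    q=c["orientation"].T@(np.array(P)-c["xyz"]); return np.array([c["cx"],c["cy"]])+f*q[:2]/q[2]
def crop(n,x,y,w,h,k,out):
    im=cv2.cvtColor(capture(n),cv2.COLOR_RGB2BGR)[y:y+h,x:x+w]
    cv2.imwrite("pics/"+out,cv2.resize(im,None,fx=k,fy=k,interpolation=cv2.INTER_CUBIC))
E
python3 - <<'E'
import cv2,numpy as np
a=cv2.imread("pics/top0.png")[145:265,135:335]; b=cv2.imread("pics/side0.png")[145:265,160:290]
a=cv2.resize(a,None,fx=3,fy=3,interpolation=2)[:, :600]; 
b=cv2.resize(b,None,fx=2,fy=2,interpolation=2)
o=np.zeros((600,600,3),np.uint8); o[:360]=a; o[360:600,:260]=b
cv2.imwrite("pics/c0.png",o)
E
```

```text
(no output)
```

View pics/c0.png

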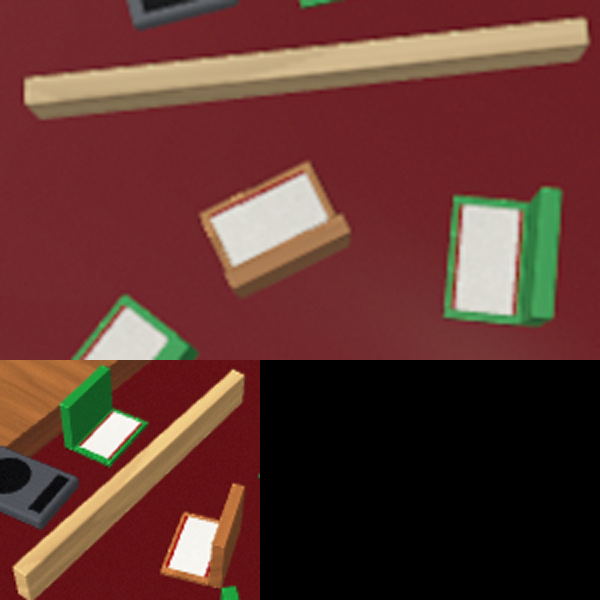

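The crop shows these points, in crop pixels (offset 135,145, scale 3):
- Board far corners at (200,215) and (309,162).
- Foot top inner edge from about (226,272) to (344,215).
- Rail bottom front edge from (41,120) to (583,60).

```bash
python3 - <<'E'
from h import *
t=lambda x,y:(135+x/3,145+y/3)
for nm,p,z in [("farL",(200,215),.008),("farR",(309,162),.008),("inL",(226,272),.09),("inR",(344,215),.09),("outL",(234,288),.09),("outR",(349,229),.09),("heelL",(240,296),0),("heelR",(349,238),0),("railL",(41,120),0),("railR",(583,60),0),("railtL",(42,106),.06),("railtR",(587,44),.06)]:
    print(nm,onz("top",t(*p),z).round(4))
for nm,p in [("ink",(373,258)),("seal",(122,258)),("cup",(356,205)),("green1",(302,252)),("g2",(170,293)),("g2r",(197,262))]: print(nm,onz("top",p,0.0).round(3))
E
```

```text
farL [0.6048 0.1138 0.008 ]
farR [0.6417 0.0113 0.008 ]
inL [0.5412 0.0905 0.09  ]
inR [ 0.5775 -0.0128  0.09  ]
outL [0.5272 0.0852 0.09  ]
outR [ 0.5652 -0.0156  0.09  ]
heelL [0.5293 0.086  0.    ]
heelR [ 0.5698 -0.0168  0.    ]
railL [0.7104 0.2506 0.    ]
railR [ 0.7094 -0.2514  0.    ]
railtL [0.7082 0.2378 0.06  ]
railtR [ 0.7089 -0.2448  0.06  ]
ink [ 0.442 -0.329  0.   ]
seal [0.52  0.335 0.   ]
cup [ 0.589 -0.307  0.   ]
green1 [ 0.48  -0.143  0.   ]
g2 [0.415 0.216 0.   ]
g2r [0.486 0.138 0.   ]
```

Call:
drive_tool --motion '[[[38,-32,0],[0,0,-0.023]],[[38,-32,0],[0,0,0]],[[38,-32,0],[0,0,0]],[[38,-32,0],[0,0,0]],[[38,-32,0],[0,0,0]]]' --gripper 0.5

```text
time_s: 0.6
position: [0.328, -0.3731, 0.2222]
tcp_rot: [[0.938, 0.348, -0.0], [0.348, -0.938, 0.001], [0.0, -0.001, -1.0]]
force: [0.7, 0.1, 0.5]
opening: 0.631
grasp_force: 0.0
```

Call:
drive_tool --motion '[[[38,-32,0],[0,0,0]],[[38,-32,0],[0,0,0]],[[38,-32,0],[0,0,0]],[[38,-32,0],[0,0,0]],[[38,-32,0],[0,0,0]]]'

```text
time_s: 1.1
position: [0.4504, -0.157, 0.2224]
tcp_rot: [[0.937, 0.348, -0.0], [0.348, -0.937, 0.0], [-0.0, -0.0, -1.0]]
force: [0.8, -0.9, 0.1]
opening: 0.499
grasp_force: 0.0
```

Call:
drive_tool --motion '[[[38,-32,0],[0,0,0]],[[38,-32,0],[0,0,0]],[[38,-32,0],[0,0,0]],[[38,-32,0],[0,0,0]],[[0,0,0],[0,0,0]]]'

```text
time_s: 1.6
position: [0.5501, 0.0192, 0.2224]
tcp_rot: [[0.935, 0.355, 0.002], [0.355, -0.935, 0.002], [0.003, -0.001, -1.0]]
force: [-0.4, -1.4, 0.0]
opening: 0.504
grasp_force: 0.0
```

```bash
cat > d.py <<'E'
import sys
from h import *
s=read_state();R=s["tcp_rot"];p=s["position"]
print(s["time_s"],p.round(4),"yaw",np.degrees(np.arctan2(R[1,0],R[0,0])).round(2),"F",s["force"].round(1),s["joint_positions"].round(0),R[2].round(3))
if len(sys.argv)>3: print("tool delta mm",((np.array(list(map(float,sys.argv[1:4])))-p)@R*1000).round(1))
E
python3 d.py .590 .051 .2
```

```text
1.6 [0.5501 0.0192 0.2224] yaw 20.77 F [-0.4 -1.4  0. ] [-10.  24.  93.   0.  62.  59.] [ 0.003 -0.001 -1.   ]
tool delta mm [ 48.6 -15.6  22.5]
```

Call:
drive_tool --motion '[[[42,-14,0],[0,0,0]],[[6,-2,0],[0,0,0]],[[0,0,40],[0,0,0]],[[0,0,40],[0,0,0]],[[0,0,0],[0,0,0]]]'

```text
time_s: 2.1
position: [0.582, 0.0453, 0.1374]
tcp_rot: [[0.937, 0.348, -0.014], [0.348, -0.938, 0.001], [-0.012, -0.006, -1.0]]
force: [-0.5, 0.6, -0.0]
opening: 0.497
grasp_force: 0.0
```

```bash
python3 d.py .590 .051 .062; python3 - <<'E'
from h import *
a=cv2.cvtColor(capture("top"),4)[145:265,135:335]; b=cv2.cvtColor(capture("side"),4)[145:285,160:340]
o=np.zeros((360,760,3),np.uint8); o[:240,:400]=cv2.resize(a,None,fx=2,fy=2); o[:280,400:]=cv2.resize(b,None,fx=2,fy=2)
cv2.imwrite("pics/c1.png",o)
E
```

```text
2.1 [0.582  0.0453 0.1374] yaw 20.35 F [-0.5  0.6 -0. ] [-7. 34. 92. -0. 55. 63.] [-0.012 -0.006 -1.   ]
tool delta mm [10.4 -2.2 75.3]
```

View pics/c1.png

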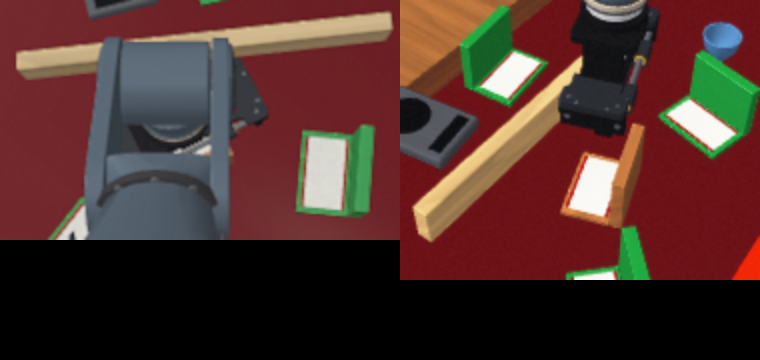

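The side view shows the gripper above the board, beyond the upright foot (foot at crop (630,180)). The top view is blocked by the arm. I'll continue down behind the foot.

Call:
drive_tool --motion '[[[9,-2,20],[0,0,0]],[[0,0,25],[0,0,0]],[[0,0,25],[0,0,0]],[[0,0,4],[0,0,0]],[[0,0,0],[0,0,0]]]'

```text
time_s: 2.7
position: [0.5959, 0.0503, 0.0699]
tcp_rot: [[0.938, 0.348, 0.002], [0.348, -0.938, -0.0], [0.002, 0.001, -1.0]]
force: [0.4, 1.7, 0.4]
opening: 0.497
grasp_force: 0.0
```

```bash
python3 d.py .590 .051 .062; python3 -c "
from h import *
s=read_state();print(px('side',s['position']));crop('side',170,120,200,150,4,'s2.png')"
```

```text
2.7 [0.5959 0.0503 0.0699] yaw 20.36 F [0.4 1.7 0.4] [-6. 40. 93. -0. 47. 64.] [ 0.002  0.001 -1.   ]
tool delta mm [-5.3 -2.7  7.9]
[259.07245142 221.68661171]
```

View pics/s2.png

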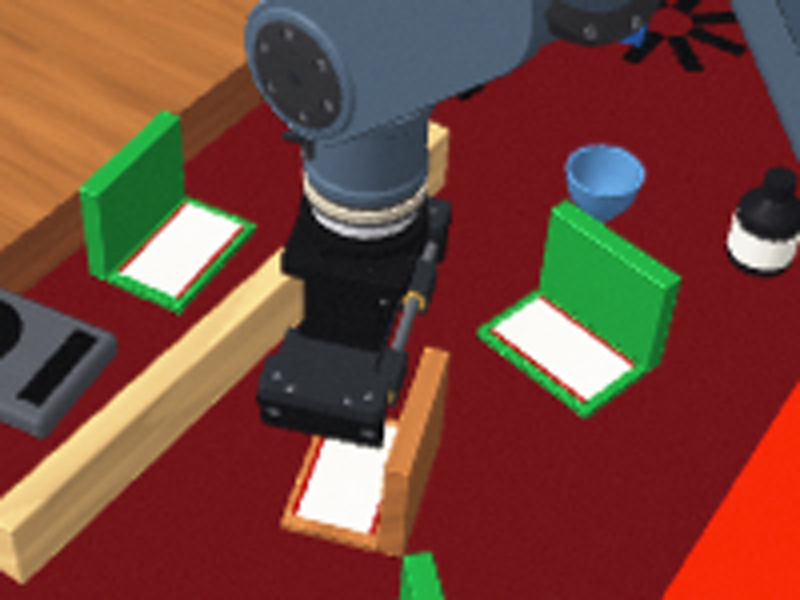

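The gripper is behind the foot and clear of it, with the foot at crop (415,450). Now I pull towards the robot.

Call:
drive_tool --motion '[[[-8,-2,4],[0,0,0]],[[-8,0,4],[0,0,0]],[[-8,0,0],[0,0,0]],[[-8,0,0],[0,0,0]],[[-8,0,0],[0,0,0]]]'

```text
time_s: 3.25
position: [0.556, 0.0384, 0.0608]
tcp_rot: [[0.937, 0.348, -0.0], [0.348, -0.937, -0.0], [-0.0, 0.0, -1.0]]
force: [-0.3, 0.3, -0.6]
opening: 0.499
grasp_force: 0.0
```

```bash
python3 d.py; python3 -c "
from h import *
crop('side',170,120,200,150,4,'s3.png')"
```

```text
3.25 [0.556  0.0384 0.0608] yaw 20.39 F [-0.3  0.3 -0.6] [-8. 39. 99. -0. 42. 62.] [-0.  0. -1.]
```

View pics/s3.png

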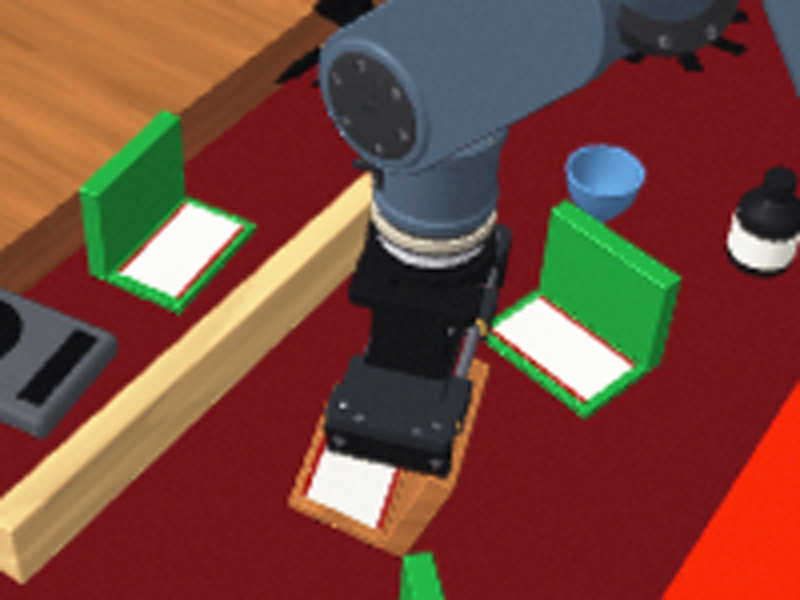

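The stand is tipping: the foot leans towards the robot (edge at crop (460,430)) and the board end is rising. I keep pushing.

Call:
drive_tool --motion '[[[-7,0,0],[0,0,0]],[[-7,0,0],[0,0,0]],[[-7,0,0],[0,0,0]],[[-7,0,0],[0,0,0]],[[-7,0,0],[0,0,0]]]'

```text
time_s: 3.8
position: [0.5243, 0.0263, 0.0606]
tcp_rot: [[0.937, 0.348, 0.002], [0.348, -0.937, -0.0], [0.002, 0.001, -1.0]]
force: [0.1, -0.2, 0.0]
opening: 0.499
grasp_force: 0.0
```

Call:
drive_tool --motion '[[[-7,0,0],[0,0,0]],[[-5,0,0],[0,0,0]],[[0,0,0],[0,0,0]],[[0,0,0],[0,0,0]],[[0,0,0],[0,0,0]]]'

```text
time_s: 4.3
position: [0.5134, 0.0223, 0.0606]
tcp_rot: [[0.937, 0.348, 0.001], [0.348, -0.937, -0.0], [0.001, 0.0, -1.0]]
force: [-0.4, -0.4, -0.0]
opening: 0.499
grasp_force: 0.0
```

```bash
python3 d.py; python3 -c "
from h import *
crop('side',170,120,200,150,4,'s4.png')"
```

```text
4.3 [0.5134 0.0223 0.0606] yaw 20.39 F [-0.4 -0.4 -0. ] [-10.  37. 105.   0.  38.  60.] [ 0.001  0.    -1.   ]
```

View pics/s4.png

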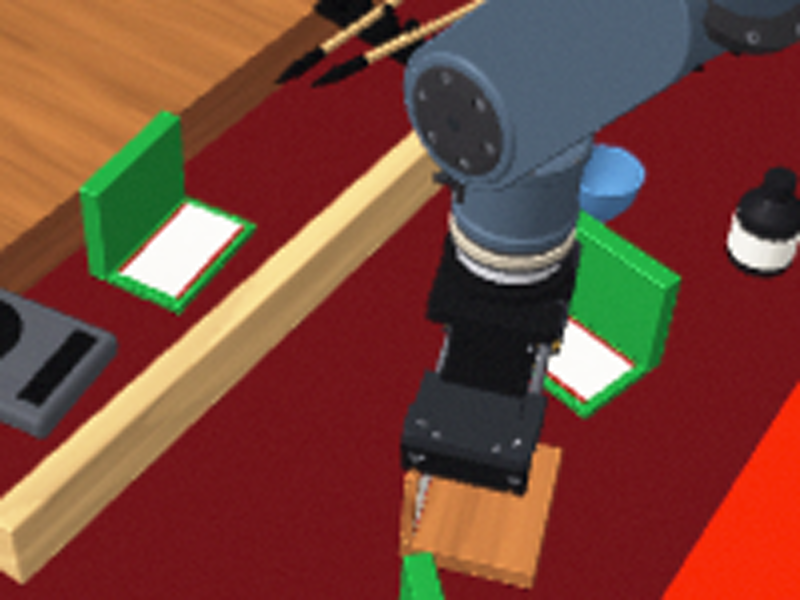

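The stand is upright on its foot (foot slab around crop (485,520)), with the fingers above the foot in front of the board. I lower to push height.

Call:
drive_tool --motion '[[[0,0,15],[0,0,0]],[[0,0,14],[0,0,0]],[[0,0,3],[0,0,0]],[[0,0,0],[0,0,0]],[[0,0,0],[0,0,0]]]'

```text
time_s: 4.85
position: [0.5131, 0.0223, 0.0289]
tcp_rot: [[0.937, 0.348, 0.001], [0.348, -0.937, -0.0], [0.001, 0.0, -1.0]]
force: [-0.3, -0.0, -0.1]
opening: 0.497
grasp_force: 0.0
```

Call:
drive_tool --motion '[[[7,0,0],[0,0,0]],[[7,0,0],[0,0,0]],[[7,0,0],[0,0,0]],[[7,0,0],[0,0,0]],[[7,0,0],[0,0,0]]]'

```text
time_s: 5.35
position: [0.5453, 0.0348, 0.0286]
tcp_rot: [[0.937, 0.349, -0.002], [0.349, -0.937, 0.0], [-0.001, -0.001, -1.0]]
force: [-2.8, -1.1, 1.9]
opening: 0.498
grasp_force: 1.3
```

Call:
drive_tool --motion '[[[7,0,0],[0,0,0]],[[7,0,0],[0,0,0]],[[7,0,0],[0,0,0]],[[7,0,0],[0,0,0]],[[7,0,0],[0,0,0]]]'

```text
time_s: 5.85
position: [0.5789, 0.0469, 0.0285]
tcp_rot: [[0.937, 0.348, -0.0], [0.348, -0.937, 0.0], [-0.0, -0.0, -1.0]]
force: [-1.8, -1.5, 0.8]
opening: 0.503
grasp_force: 1.1
```

```bash
python3 d.py; python3 -c "
from h import *
crop('side',170,120,200,150,4,'s5.png')"
```

```text
5.85 [0.5789 0.0469 0.0285] yaw 20.39 F [-1.8 -1.5  0.8] [-6. 43. 96.  0. 41. 63.] [-0. -0. -1.]
```

View pics/s5.png

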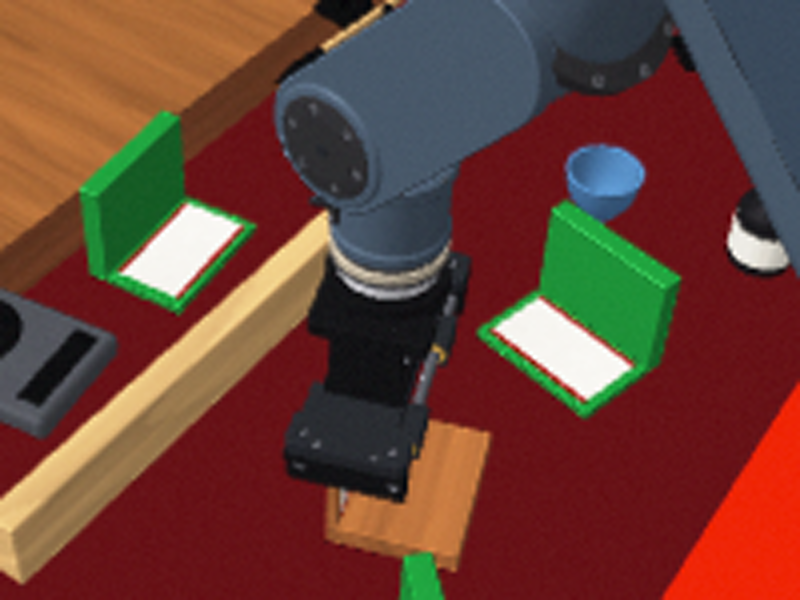

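It is still upright and sliding with the fingers. Next I push and turn square to the rail.

Call:
drive_tool --motion '[[[6,0,0],[0,0,0.024]],[[6,0,0],[0,0,0.024]],[[6,0,0],[0,0,0.024]],[[6,0,0],[0,0,0.024]],[[6,0,0],[0,0,0.024]]]'

```text
time_s: 6.4
position: [0.6074, 0.0559, 0.0284]
tcp_rot: [[0.973, 0.232, -0.0], [0.232, -0.973, 0.0], [-0.0, -0.0, -1.0]]
force: [-1.8, -0.1, -0.7]
opening: 0.498
grasp_force: 0.7
```

Call:
drive_tool --motion '[[[6,0,0],[0,0,0.024]],[[6,0,0],[0,0,0.024]],[[6,0,0],[0,0,0.024]],[[6,0,0],[0,0,0.024]],[[6,0,0],[0,0,0.024]]]'

```text
time_s: 6.9
position: [0.6368, 0.0615, 0.0285]
tcp_rot: [[0.994, 0.114, -0.0], [0.114, -0.994, 0.0], [-0.0, -0.0, -1.0]]
force: [-1.0, -0.6, -1.0]
opening: 0.505
grasp_force: 0.7
```

Call:
drive_tool --motion '[[[6,0,0],[0,0,0.024]],[[6,0,0],[0,0,0.024]],[[6,0,0],[0,0,0.024]],[[6,0,0],[0,0,0.024]],[[6,0,0],[0,0,0.02]]]'

```text
time_s: 7.4
position: [0.6667, 0.0634, 0.0285]
tcp_rot: [[1.0, -0.002, -0.0], [-0.002, -1.0, 0.0], [-0.0, -0.0, -1.0]]
force: [-1.7, -1.0, -0.8]
opening: 0.496
grasp_force: 0.7
```

```bash
python3 d.py; python3 -c "
from h import *
crop('side',170,120,200,150,4,'s6.png')"
```

```text
7.4 [0.6667 0.0634 0.0285] yaw -0.12 F [-1.7 -1.  -0.8] [-4. 47. 82.  0. 50. 86.] [-0. -0. -1.]
```

View pics/s6.png

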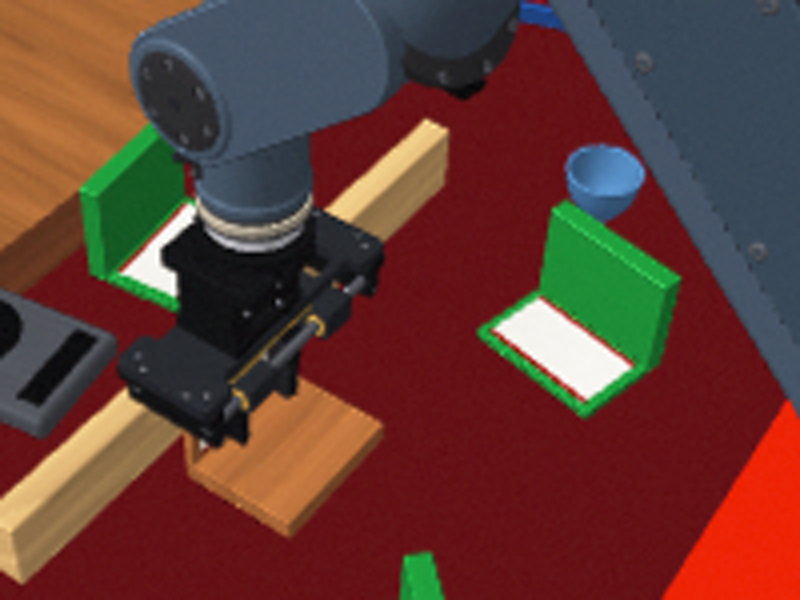

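The stand is square to the rail, about 25 mm short of it. I press on gently until contact.

Call:
drive_tool --motion '[[[5,0,0],[0,0,0]],[[5,0,0],[0,0,0]],[[5,0,0],[0,0,0]],[[4,0,0],[0,0,0]],[[0,0,0],[0,0,0]]]'

```text
time_s: 7.95
position: [0.6866, 0.0633, 0.0287]
tcp_rot: [[1.0, -0.0, 0.002], [-0.0, -1.0, -0.0], [0.002, 0.0, -1.0]]
force: [-0.7, 1.1, 0.4]
opening: 0.499
grasp_force: 0.0
```

Call:
drive_tool --motion '[[[2,0,0],[0,0,0]],[[2,0,0],[0,0,0]],[[0,0,0],[0,0,0]]]'

```text
time_s: 8.25
position: [0.6896, 0.0634, 0.0286]
tcp_rot: [[1.0, -0.0, 0.0], [-0.0, -1.0, -0.0], [0.0, 0.0, -1.0]]
force: [-0.6, -0.1, 1.3]
opening: 0.497
grasp_force: 0.6
```

Call:
drive_tool --motion '[[[1,0,0],[0,0,0]],[[1,0,0],[0,0,0]],[[0,0,0],[0,0,0]]]'

```text
time_s: 8.55
position: [0.6914, 0.0634, 0.0286]
tcp_rot: [[1.0, -0.0, 0.0], [-0.0, -1.0, 0.0], [0.0, -0.0, -1.0]]
force: [-2.6, -0.0, 0.6]
opening: 0.499
grasp_force: 0.9
```

Call:
drive_tool --motion '[[[1,0,0],[0,0,0]],[[1,0,0],[0,0,0]],[[0,0,0],[0,0,0]]]'

```text
time_s: 8.85
position: [0.6918, 0.0635, 0.0284]
tcp_rot: [[1.0, -0.001, -0.004], [-0.001, -1.0, 0.0], [-0.004, -0.0, -1.0]]
force: [-5.4, -0.3, 3.1]
opening: 0.503
grasp_force: 2.7
```

Call:
drive_tool --motion '[[[1,0,0],[0,0,0]],[[1,0,0],[0,0,0]],[[0,0,0],[0,0,0]]]'

```text
time_s: 9.15
position: [0.6917, 0.0635, 0.0285]
tcp_rot: [[1.0, -0.001, -0.008], [-0.001, -1.0, 0.0], [-0.008, -0.0, -1.0]]
force: [-10.5, -0.0, 6.4]
opening: 0.495
grasp_force: 4.8
```

The TCP has stalled with the force rising to 10 N, so the stand is flush against the rail. I back off, lift clear and check.

Call:
drive_tool --motion '[[[-3,0,0],[0,0,0]],[[-10,0,0],[0,0,0]],[[-15,0,0],[0,0,0]],[[-5,0,0],[0,0,0]],[[0,0,0],[0,0,0]]]'

```text
time_s: 9.65
position: [0.662, 0.0634, 0.0286]
tcp_rot: [[1.0, -0.0, 0.0], [-0.0, -1.0, 0.0], [0.0, -0.0, -1.0]]
force: [-0.2, 0.2, 0.6]
opening: 0.501
grasp_force: 0.0
```

Call:
drive_tool --motion '[[[0,0,-30],[0,0,0]],[[0,0,-40],[0,0,0]],[[0,0,-40],[0,0,0]],[[0,0,-40],[0,0,0]],[[0,0,-20],[0,0,0]]]'

```text
time_s: 10.15
position: [0.6656, 0.0632, 0.2034]
tcp_rot: [[1.0, -0.0, 0.009], [-0.0, -1.0, -0.001], [0.009, 0.001, -1.0]]
force: [0.4, -1.2, -0.6]
opening: 0.501
grasp_force: 0.0
```

Call:
drive_tool --motion '[[[-35,30,0],[0,0,0]],[[-35,30,0],[0,0,0]],[[-35,30,0],[0,0,0]],[[-35,30,0],[0,0,0]],[[0,0,0],[0,0,0]]]'

```text
time_s: 10.65
position: [0.5185, -0.059, 0.1986]
tcp_rot: [[1.0, -0.004, -0.003], [-0.004, -1.0, -0.0], [-0.003, 0.0, -1.0]]
force: [-0.3, 0.6, 0.5]
opening: 0.502
grasp_force: 0.0
```

```bash
python3 d.py; python3 - <<'E'
from h import *
a=cv2.cvtColor(capture("top"),4)[130:250,135:335]; b=cv2.cvtColor(capture("side"),4)[150:270,150:290]
o=np.zeros((600,800,3),np.uint8); o[:240,:400]=cv2.resize(a,None,fx=2,fy=2); o[240:600,:420]=cv2.resize(b,None,fx=3,fy=3)
cv2.imwrite("pics/c7.png",o)
E
```

```text
10.65 [ 0.5185 -0.059   0.1986] yaw -0.25 F [-0.3  0.6  0.5] [-19.  24.  98.  -0.  58.  72.] [-0.003  0.    -1.   ]
```

View pics/c7.png

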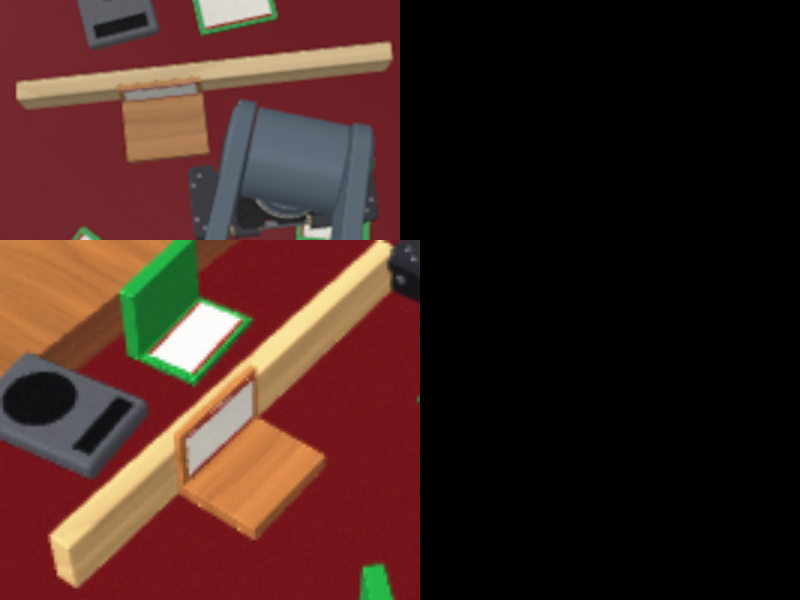

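The stand is upright and flush along the rail (side crop 180–325, 370–535), and the arm is clear of it.

```bash
python3 -c "
from rig import *
print(hand_in())"
```

```text
the job is handed in; nothing more can be done
None
```

The stand was tipped upright with pushes only and slid back flush against the rail; the bottle, seal and cup were never touched, the arm was clear at about 10.7 s, and the job is handed in (no verdict was returned).

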